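# Turn the pizza oven up three clicks

### The job

Turn the pizza oven up by exactly three clicks: with a fingertip, gently flick the fins at the edge of the console's flat black wheel counter-clockwise (seen from above), one click at a time, letting the wheel come to rest at each stop for a moment before the next. Never turn it past the third click, do not pinch or force the wheel, and leave everything else on the counter where it stands.

Things in the scene. Friction and masses are not known exactly. Their poses are not given: they have to be found in the camera images.
- console: The pizza oven's control console, fixed: a flat steel box 110 (x) x 140 (y) x 45 mm high; a black click wheel lies flat on top, overhanging the front. Origin: centre of its underside; +x points away from the robot (front, -x, faces it, turned up to 0.5 rad), z up. A steel rib 12 mm high stands on the deck behind the wheel, 28 to 44 mm along +x, 5 mm clear of the fins.
- axis_top (a point): Point on the wheel's vertical axis, 62 mm above the counter (top of fins), 25 mm in front (-x) of the console's centre. Wheel: disc of radius 30 mm with 8 straight radial fins, 4 mm thick, out to radius 48 mm; disc and fins fill heights 48 to 62 mm. Free room between neighbouring fin tips: 32 mm. The fins overhang the console's front edge by up to 18 mm, open below.
- wheel (a joint): Wheel angle, rad, growing counter-clockwise from above (= hotter; fins on the robot's side move to the console's -y, the robot's right). 8 click stops a turn, at 0, 0.785, 1.571 ... (pi/4 apart). At a stop one fin points along the console's -x, the rest every 45 degrees. Starts at stop 0, 1 or 2; solid end stops just below stop 0 and above stop 6.
- stud_fin (a point): Point on top of the one fin that has a stud at its root, at radius 44 mm, 62 mm above the counter; turns with the wheel. At joint 0 it lies 135 degrees clockwise (from above) of the console's +x. Behaviour: about 3 to 5 N on a fin's end carries the wheel over the crest midway between two stops; it then snaps on to the next stop by itself and does not coast on.
- stud (a point): Top centre of the round steel stud, 14 mm across and 10 mm high, standing on the disc at radius 20 mm at the root of that fin; top 72 mm above the counter. Turns with the wheel.
- ramekin: White ceramic ramekin, 86 mm across, 48 mm tall, open top. Loose bystander. Origin: centre of its underside.
- spice_jar: Glass spice jar with a twist cap, 46 mm across, 105 mm tall, upright. Loose bystander. Origin: centre of its underside.
- rolling_pin: Short beech rolling pin lying down, barrel 200 mm long and 44 mm thick, 310 mm long over its handles (along its x). Loose bystander. Origin: centre of its underside.
- brush: Silicone pastry brush lying down, 200 mm long along its x. Loose bystander, handle to its -x. Origin on the counter, under it.
- scraper: Stainless dough scraper lying flat, blade 100 x 150 mm, 4 mm thick, round 22 mm wooden handle along one long edge. Loose bystander. Origin: centre of its underside.
- pizza_cutter: Wheel pizza cutter lying flat, 230 mm long along its x, 24 mm high. Loose bystander. Origin on the counter: the handle reaches 160 mm towards its -x, the blade disc 64 mm towards +x.
- pinch_bowl: Small wooden bowl, 100 mm across, 40 mm tall. Loose bystander. Origin: centre of its underside.
Not all that is in view belongs to the job. Several things have the shape of the console; the one meant has the colours described above.

How it is judged:
By the outcome, as a careful person would: the job done as asked, in the order asked, and still so for the second after the job is handed in, with the robot touching nothing.
It also fails if it takes over 53 s, if anything falls off the work surface, if the arm or the gripper's body presses on something with over 40 N, if the wrist force passes 120 N, or if a joint passes its speed limit or range.

### The arm

A 7-joint arm with a two-finger parallel gripper is mounted at the origin on the work surface. World frame = base frame: x ahead of the robot, y to its left, z up, the work surface at z = 0. Lengths are in mm, angles in rad, forces in N, time in s.
With the tool pointing down it reaches from about 400 to 850 mm from the base axis. Payload 4.5 kg.
Tool frame: the origin (TCP) lies on the front face of the gripper's body, between the roots of the fingers; the fingertips stand 64 mm ahead of it and the grasp point (between the pads) lies 45 mm ahead of it; z points along the fingers, x is the direction in which the jaws open and shut, and the axes are right-handed (so a half turn about z gives the same grasp; the last joint's range is limited). The gripper opens to 88 mm and grips with 3 to 60 N. Pads are 18 mm wide; open, the fingers measure 123 mm over their backs; the gripper's body (75 mm by 187 mm) begins 45 mm behind the grasp point.
Start: joints at [-1.108, 0.689, -0.195, 1.565, 0.157, 0.902, -0.215], TCP at [259.845, 568.443, 302.743] pointing down, gripper open.
Joint ranges: [-3.01, 3.01], [-0.46, 2.08], [-1.47, 1.51], [0.13, 2.56], [-1, 4.14], [0.04, 2.09], [-2.66, 2.66]. Speed limits (rad/s): [2.57, 2.57, 3.14, 3.14, 3.14, 3.14, 3.14].

### API

Orientations are given as a unit quaternion [x, y, z, w].
In Python, from cell import telemetry, optics, env gives the robot as it stands.
- The arm moves only by the tool jog_arm, never from a script. Its argument "increments" is one flat list of numbers, 5 for each row, row after row: the opening, from -1 (shut) to 1 (fully open), then the shift along the tool's x, y, z in mm, then the turn about the tool's z in rad. In form: [gripper, tx, ty, tz, spin, gripper, tx, ty, tz, spin, ...]. A call has 1 to 8 rows; each row is the pose to reach, as a shift and turn from the pose commanded when the call began, along the tool's axes at that moment; what a row does not reach only later rows make up. A row lasts 1/12 s, in which the tool goes at most 41.7 mm and 7.16 degrees, less where a joint would pass 70% of its speed; a pose out of reach is approached as far as the arm can. A call with a gripper value outside its range is refused whole. The fingers move at their own pace and stop on an object; "newtons" is the grip in N (left out, the last holds). Time passes only in rows, so rows that repeat a pose let the fingers close. It gives the time, the measured TCP pose, the force and the opening at its end, in the units of the state.
- telemetry.sense(): the state, without advancing time (a new reading comes with each control period).
- optics.snapshot(name): name is "scene" or "top"; returns the picture (384x512x3 uint8, red, green, blue); there is no depth.
- optics.camera_info(name): a dict with "fx", "fy", "cx", "cy" (pixels), "dist_coeffs" ([k1, k2, p1, p2, k3] as OpenCV has them; the pictures are not rectified), "R" (3x3) and "t" (3): a world point X has camera coordinates R X + t. Camera axes: x right, y down, z forward; pixel columns grow to the right and rows downward; lengths in mm; the calibration is good to about 2 mm. A picture is of the moment at which its call begins. camera_info takes no time and is no camera call.
- env.hand_in(): hands the job in, once; it reports no verdict.
The state is a dict: "time": time; "qpos": joint angles; "dq": joint speeds; "joint_torque": joint torques, N m; "position": TCP position; "ee_rot": TCP orientation; "ft_force": force on the tool from outside, world axes, zero at the start; "torque": the same for the moment, N m; "grip_width": finger opening in mm.
Only numpy, scipy, OpenCV 4.12 (cv2) and the standard library are available. Lean on these libraries where they do the work, as an engineer would, in place of code of your own. Each camera call takes 0.05 s, during which the arm holds its last target.

## Working session

There is one attempt and no reset: what is moved stays moved. The work goes in short steps, Python scripts to look and compute and a tool call to move; the robot and the scene stay as the last step left them, time stands still between calls to the robot, and variables do not carry over. Pictures are saved under pics/ and viewed, and the job is handed in when it is done.

Besides the shell and the picture viewer there is one more tool, called after "Emit:" in YAML: its name, and indented under it one key for each argument. jog_arm: Moves the arm, as the interface text tells. Its arguments: {"type":"object","properties":{"increments":{"type":"array"},"newtons":{"type":"number"}},"required":["increments"]}

```bash
mkdir -p pics
python3 - <<'E'
from cell import telemetry, optics, env
import cv2, json
for n in ("scene","top"):
    im=optics.snapshot(n); cv2.imwrite(f"pics/{n}0.png",im[:,:,::-1])
    c=optics.camera_info(n); print(n,c)
print(telemetry.sense())
E
```

```text
scene {'fx': 416.87399487124964, 'fy': 416.87399487124964, 'cx': 262.3223427102832, 'cy': 194.23050856956493, 'dist_coeffs': array([-0.07190361,  0.        ,  0.        ,  0.        ,  0.        ]), 'R': array([[ 0.86175639,  0.50728344, -0.00628018],
       [ 0.40729025, -0.69916583, -0.58760683],
       [-0.30247411,  0.50381608, -0.80912222]]), 't': array([-446.19885606, -290.20433298, 1983.61008005])}
top {'fx': 382.3741220941559, 'fy': 382.3741220941559, 'cx': 249.9061717850631, 'cy': 193.3572526857716, 'dist_coeffs': array([0.04094129, 0.        , 0.        , 0.        , 0.        ]), 'R': array([[ 0.00960585, -0.99995002, -0.00277182],
       [-0.98322124, -0.0089401 , -0.18219789],
       [ 0.182164  ,  0.00447548, -0.98325798]]), 't': array([-117.06268691,  571.96515295, 1158.85838217])}
{'time': 0.1, 'qpos': array([-1.1082002 ,  0.68988828, -0.19455739,  1.56623608,  0.15732185,
        0.90249498, -0.21509917]), 'dq': array([-0.00071924, -0.00164375,  0.0010895 , -0.00271735, -0.00051312,
        0.00013817,  0.00206674]), 'joint_torque': array([-3.08840936e-03, -5.28499031e+01, -1.27173409e+00, -1.53838599e+01,
       -5.26537537e-02,  1.97850546e-03,  6.51224696e-05]), 'position': array([259.68810046, 567.98969198, 301.99953065]), 'ee_rot': array([ 8.41328429e-01,  5.40523644e-01, -6.53965399e-04,  4.87268725e-04]), 'ft_force': array([-0.27412281, -0.43131671, -1.37900028]), 'torque': array([0.03377504, 0.0296579 , 0.00034491]), 'grip_width': 87.86461910926931}
```

View pics/scene0.png

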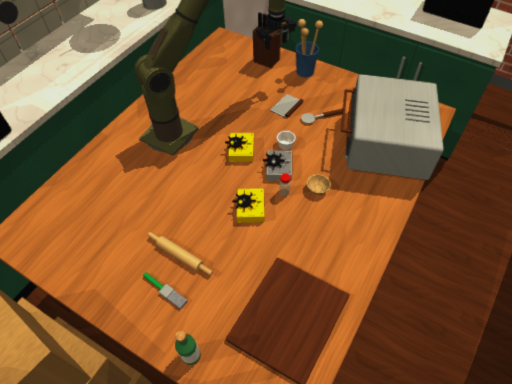

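View pics/top0.png

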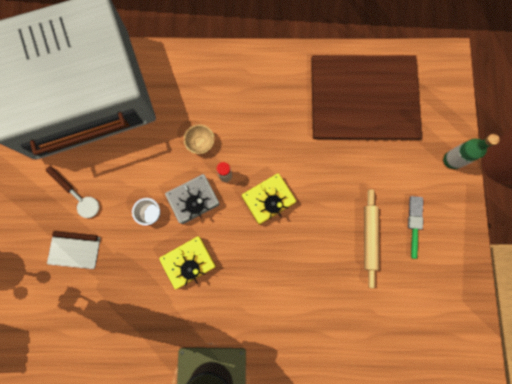

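Three console-shaped things appear in the top view: grey steel at (192,199), yellow at (270,199) and yellow at (187,263). The task describes a steel box with a black wheel, which fits the grey one. I'll confirm it in enlarged crops.

Run:
```python
import cv2, numpy as np
a=cv2.imread("pics/top0.png")[160:240,130:240]; b=cv2.imread("pics/scene0.png")[125:205,215:325]
a=cv2.resize(a,None,fx=7,fy=7,interpolation=cv2.INTER_CUBIC);b=cv2.resize(b,None,fx=7,fy=7,interpolation=cv2.INTER_CUBIC)
cv2.imwrite("pics/crop_top.png",a);cv2.imwrite("pics/crop_scene.png",b)
```

```text
(no output)
```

View pics/crop_top.png

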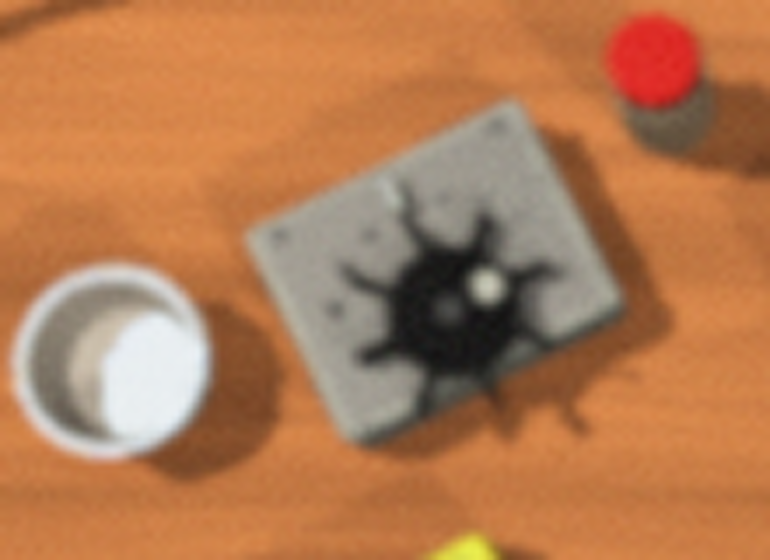

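View pics/crop_scene.png

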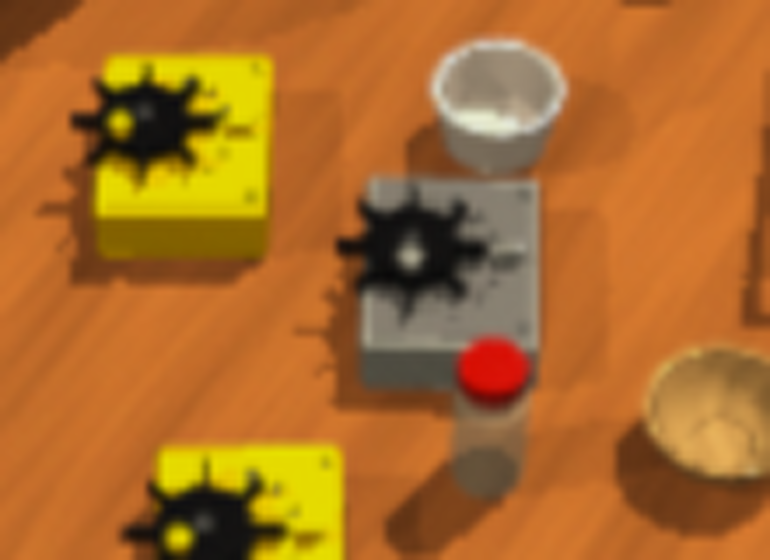

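The crop confirms the grey steel console with a black wheel: wheel hub at about (448,305) and steel stud at about (488,285), both in crop pixels. The ramekin stands to its left and the spice jar to its upper right. Next I'll compute positions.

```bash
cat > h.py <<'E'
import numpy as np, cv2
from cell import telemetry, optics, env
def ray(n,p,z):
    c=optics.camera_info(n);K=np.array([[c['fx'],0,c['cx']],[0,c['fy'],c['cy']],[0,0,1]])
    u=cv2.undistortPoints(np.array([[p]],float),K,c['dist_coeffs'])[0,0]
    R=c['R'];o=-R.T@c['t'];d=R.T@np.array([u[0],u[1],1.]);return o+d*(z-o[2])/d[2]
def proj(n,X):
    c=optics.camera_info(n);K=np.array([[c['fx'],0,c['cx']],[0,c['fy'],c['cy']],[0,0,1]])
    r,_=cv2.Rodrigues(c['R']);return cv2.projectPoints(np.array(X,float).reshape(-1,1,3),r,c['t'],K,c['dist_coeffs'])[0][:,0]
E
python3 - <<'E'
from h import *
T=lambda x,y:((x+.5)/7-.5+130,(y+.5)/7-.5+160)
S=lambda x,y:((x+.5)/7-.5+215,(y+.5)/7-.5+125)
im=cv2.imread("pics/top0.png");hsv=cv2.cvtColor(im,cv2.COLOR_BGR2HSV)
C=[ray("top",T(*p),45)[:2] for p in [(247,235),(515,103),(622,310),(357,443)]]
print(np.round(C,1), np.mean(C,0))
D=[ray("scene",S(*p),45)[:2] for p in [(368,180),(537,182),(537,347),(363,347)]]
print(np.round(D,1), np.mean(D,0))
for n,C in(("t",[C[0],C[1],C[2],C[3]]),("s",[D[1],D[2],D[3],D[0]])):
    C=np.array(C);print(n,[round(np.degrees(np.arctan2(v[1],v[0])),1) for v in (C[0]-C[3],C[1]-C[2],)],[round(np.degrees(np.arctan2(-v[0],v[1])),1) for v in (C[0]-C[1],C[3]-C[2])],np.linalg.norm(C[0]-C[1]),np.linalg.norm(C[0]-C[3]))
print("axis",ray("top",T(448,305),62),ray("scene",S(413,243),62))
print("stud",ray("top",T(488,285),72),ray("scene",S(411,255),72))
# fin tips top view
for p in [(483,217),(555,270),(395,190)]:print(ray("top",T(*p),62))
print("ram",ray("top",T(112,362),48),"jar",ray("top",T(655,60),105), "bowl",ray("top",(200,139),40))
print("yel",ray("top",(187,263),45),ray("top",(270,199),45))
E
```

```text
[[572.6 159.1]
 [635.4  39.3]
 [539.6 -12.2]
 [478.2 105.1]] [556.48167433  72.80524036]
[[480.1 106.8]
 [573.9 159.4]
 [637.3  40.7]
 [545.8 -12.5]] [559.27814709  73.62211736]
t [np.float64(29.8), np.float64(28.3)] [np.float64(27.7), np.float64(27.6)] 135.20434300066162 108.7375687567949
s [np.float64(29.3), np.float64(30.2)] [np.float64(28.1), np.float64(28.8)] 134.56753252951648 107.50242215003152
axis [538.54553186  64.02847126  62.        ] [537.9644167   62.39364394  62.        ]
stud [546.10074419  45.11033575  72.        ] [545.79954859  45.78989878  72.        ]
[578.69560133  49.78549808  62.        ]
[554.82899667  16.75516526  62.        ]
[590.70370697  89.75451385  62.        ]
ram [513.52803174 215.8418603   48.        ] jar [641.12510915 -29.17718144 105.        ] bowl [755.34096893  53.94280017  40.        ]
yel [354.69002101  79.80697819  45.        ] [ 556.74722142 -175.70171094   45.        ]
```

Measured so far:
- The steel console's yaw is about 28.4°, and the wheel axis is near (537.5, 62.5).
- The stud lies about 92° clockwise of console +x, so the joint is at stop 1 and the target is stop 4.

Plan: hold the closed fingers vertical with their inner end about 39 mm from the axis. Sweep tangentially past the front fin, which cannot carry it beyond about 36°. Retreat outward after each flick. First I move across, high up.

Emit:
jog_arm:
  increments: [-1,-25,25,0,0.08,-1,-50,50,0,0.16,-1,-75,75,0,0.24,-1,-100,100,0,0.32,-1,-125,125,0,0.4,-1,-150,150,0,0.48,-1,-175,175,0,0.56,-1,-200,200,0,0.645]
  newtons: 10

```text
time: 0.77
position: [358.7, 301.6, 302.6]
ee_rot: [0.97, 0.244, -0.0, 0.0]
ft_force: [1.2, -0.6, -0.6]
grip_width: 36.9
```

```bash
cat >> h.py <<'E'
from scipy.spatial.transform import Rotation as Ro
YAW=np.radians(28.4);AX=np.array([537.5,62.5])
ur=-np.array([np.cos(YAW),np.sin(YAW)]);us=np.array([np.sin(YAW),-np.cos(YAW)])
def st():
    s=telemetry.sense();R=Ro.from_quat(s['ee_rot']).as_matrix();p=s['position']
    d=p[:2]-AX
    print("t",round(s['time'],2),"p",p.round(1),"xyaw",np.degrees(np.arctan2(R[1,0],R[0,0])).round(2),"zax",R[:,2].round(4),"r,s",(d@ur).round(1),(d@us).round(1),"F",s['ft_force'].round(2),"w",round(s['grip_width'],1))
    return s,R
def goto(r,s_,z):
    s,R=st();t=np.append(AX+r*ur+s_*us,z);print("tool shift",(R.T@(t-s['position'])).round(1))
E
python3 - <<'E'
from h import *
goto(75,-14,200)
print(ray("top",(202,238),45),ray("top",(215,262),45))
E
```

```text
t 0.77 p [358.7 301.6 302.6] xyaw 28.26 zax [-3.e-04 -3.e-04 -1.e+00] r,s 43.5 -295.4 F [ 1.18 -0.59 -0.64] w 36.9
tool shift [-30.8 281.4 102.7]
[431.5197562   36.29478168  45.        ] [358.37836504  -6.21541128  45.        ]
```

Emit:
jog_arm:
  increments: [-1,-4,35,0,0,-1,-8,70,10,0,-1,-12,105,25,0,-1,-16,140,40,0,-1,-20,175,55,0,-1,-24,210,75,0,-1,-28,246,90,0,-1,-31,281,103,0]

```text
time: 1.43
position: [465.2, 39.8, 198.4]
ee_rot: [0.969, 0.246, -0.001, -0.0]
ft_force: [1.8, 0.3, 0.0]
grip_width: 0.6
```

Emit:
jog_arm:
  increments: [-1,0,0,0,0,-1,0,0,0,0]

```text
time: 1.6
position: [465.4, 39.2, 198.8]
ee_rot: [0.97, 0.243, -0.001, 0.0]
ft_force: [-0.1, 0.1, -0.8]
grip_width: 0.2
```

Run:
```python
from h import *
goto(75,-14,115)
for n in("scene","top"):
    im=optics.snapshot(n);cv2.imwrite(f"pics/{n}1.png",im[:,:,::-1])
a=cv2.imread("pics/scene1.png")[110:210,210:330]
b=cv2.imread("pics/top1.png")[160:260,130:250]
cv2.imwrite("pics/c1.png",np.hstack([cv2.resize(a,(400,333),interpolation=2),cv2.resize(b,(400,333),interpolation=2)]))
```

```text
t 1.6 p [465.4  39.2 198.8] xyaw 28.17 zax [-0.0017 -0.0011 -1.    ] r,s 74.5 -13.8 F [-0.05  0.1  -0.79] w 0.2
tool shift [-0.3 -0.3 83.8]
```

View pics/c1.png

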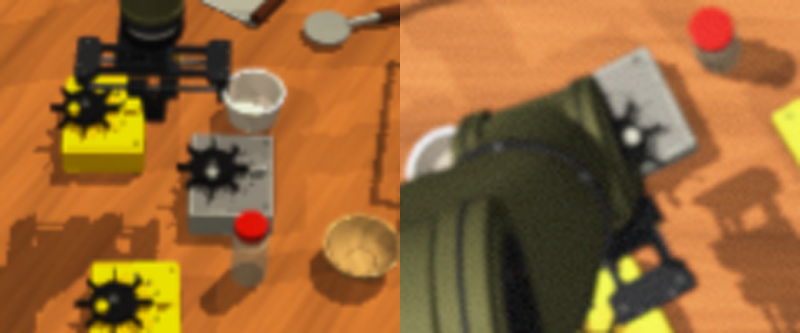

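The closed fingers hang in front of the wheel (scene crop about (153,105)). The wheel, ramekin and jar are clear, and everything nearby stays below the gripper body. Now I descend.

Emit:
jog_arm:
  increments: [-1,0,0,20,0,-1,0,0,40,0,-1,0,0,58,0,-1,0,0,72,0,-1,0,0,80,0,-1,0,0,84,0,-1,0,0,84,0,-1,0,0,84,0]

```text
time: 2.37
position: [465.5, 42.3, 116.2]
ee_rot: [0.969, 0.246, 0.0, -0.0]
ft_force: [1.0, 0.1, 0.7]
grip_width: 0.3
```

```bash
cat >> h.py <<'E'
def look(k):
    for n in("scene",):
        im=optics.snapshot(n);cv2.imwrite(f"pics/{n}{k}.png",im[:,:,::-1])
    a=cv2.imread(f"pics/scene{k}.png")[135:195,245:325]
    cv2.imwrite(f"pics/c{k}.png",cv2.resize(a,(800,600),interpolation=2))
E
python3 - <<'E'
from h import *
goto(57,-14,115)
look(2)
E
```

```text
t 2.37 p [465.5  42.3 116.2] xyaw 28.54 zax [ 7.e-04  4.e-04 -1.e+00] r,s 73.0 -16.5 F [1.03 0.07 0.68] w 0.3
tool shift [16.   2.5  1.3]
```

View pics/c2.png

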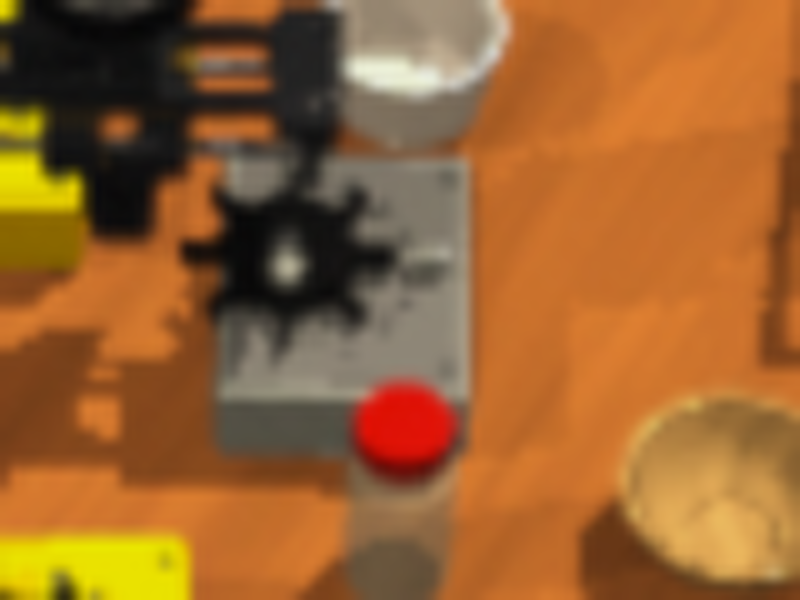

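The fingertip sits in front of the wheel (crop about 95–155, 235), outside the front fin's tip at (185,250). It looks about 28 mm deep rather than 35 mm, so I'll approach radially to r≈55 and check.

Emit:
jog_arm:
  increments: [-1,4,1,1,0,-1,9,2,1,0,-1,13,2,1,0,-1,17,2,1,0,-1,18,2,1,0,-1,18,2,1,0]

```text
time: 2.92
position: [482.7, 48.7, 114.8]
ee_rot: [0.969, 0.246, 0.0, -0.0]
ft_force: [0.3, -0.2, -0.4]
grip_width: 0.4
```

Run:
```python
from h import *
goto(55,-14,115)
look(3)
```

```text
t 2.92 p [482.7  48.7 114.8] xyaw 28.49 zax [ 9.e-04  4.e-04 -1.e+00] r,s 54.8 -14.0 F [ 0.33 -0.25 -0.35] w 0.4
tool shift [-0.2 -0.  -0.2]
```

View pics/c3.png

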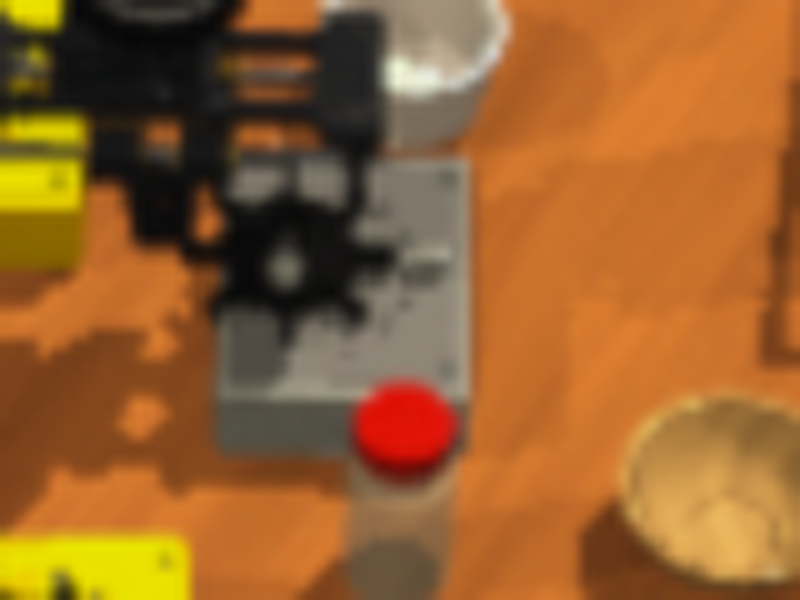

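Run:
```python
from h import *
for r,s,z in [(48,0,62),(37,-5,51),(41,-5,51),(44,-5,51),(44,-23,51),(69,-5,51),(72,-5,51)]:
    q=proj("scene",np.append(AX+r*ur+s*us,z))[0]; print(r,s,z,((q-[245,135]+.5)*10-.5).round(0))
```

```text
48 0 62 [179. 244.]
37 -5 51 [204. 253.]
41 -5 51 [195. 252.]
44 -5 51 [188. 252.]
44 -23 51 [190. 221.]
69 -5 51 [131. 251.]
72 -5 51 [124. 251.]
```

The tip's inner face is at r≈42 with a clear gap beside the front fin. Now the first flick: in 3 mm, then a gentle sweep.

Emit:
jog_arm:
  increments: [-1,2,0,0,0,-1,3,0,0,0,-1,3,3,0,0,-1,3,6,0,0,-1,3,9,0,0,-1,3,12,0,0,-1,3,15,0,0]

```text
time: 3.55
position: [492.1, 37.5, 114.7]
ee_rot: [0.969, 0.247, 0.0, -0.001]
ft_force: [-0.5, 1.9, 0.4]
grip_width: 0.6
```

Emit:
jog_arm:
  increments: [-1,0,3,0,0,-1,0,6,0,0,-1,0,9,0,0,-1,0,12,0,0]

```text
time: 3.88
position: [497.8, 24.9, 114.7]
ee_rot: [0.969, 0.245, -0.0, 0.001]
ft_force: [0.5, -0.5, 0.0]
grip_width: 0.6
```

Run:
```python
from h import *
st()
look(4)
```

```text
t 3.88 p [497.8  24.9 114.7] xyaw 28.4 zax [-0.     -0.0011 -1.    ] r,s 52.8 14.2 F [ 0.47 -0.51  0.03] w 0.6
```

View pics/c4.png

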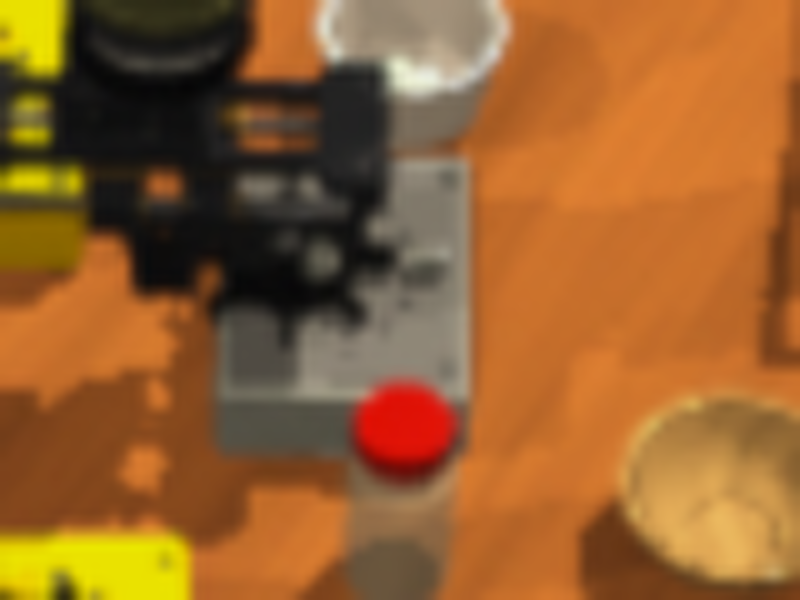

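The stud moved from (285,260) to (320,255), which is one click. The force is back to zero. I retreat outward and let the wheel rest.

Emit:
jog_arm:
  increments: [-1,0,3,0,0,-1,-6,3,0,0,-1,-12,3,0,0,-1,-18,3,0,0,-1,-22,3,0,0,-1,-22,3,0,0,-1,-22,3,0,0,-1,-22,3,0,0]

```text
time: 4.6
position: [479.9, 13.3, 114.7]
ee_rot: [0.969, 0.246, 0.0, -0.0]
ft_force: [-0.1, -0.5, 0.3]
grip_width: 0.4
```

Run:
```python
from h import *
goto(75,-15,115)
look(5)
```

```text
t 4.6 p [479.9  13.3 114.7] xyaw 28.49 zax [ 5.e-04  3.e-04 -1.e+00] r,s 74.0 15.9 F [-0.09 -0.52  0.28] w 0.4
tool shift [ -0.9 -30.9  -0.3]
```

View pics/c5.png

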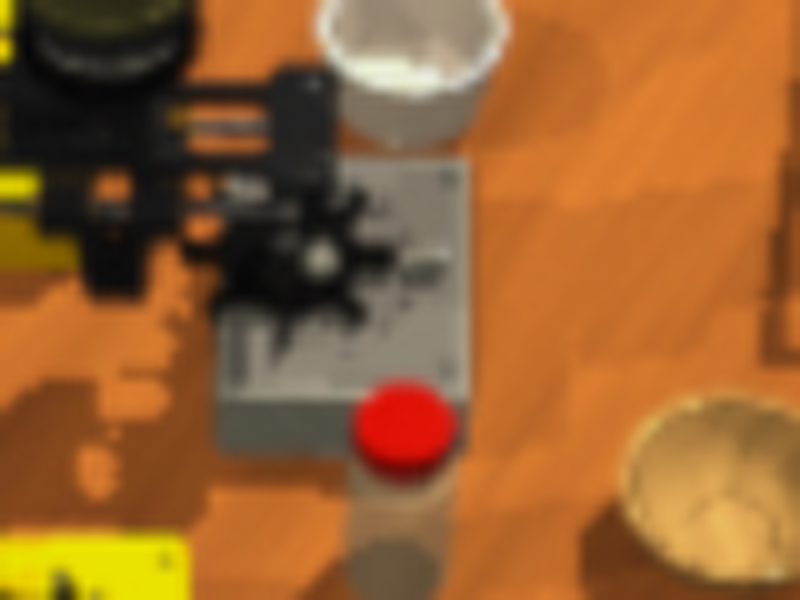

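The stud rests at (320,257), the wheel is at stop 2, and nothing else has moved. I go back outside for the second flick.

Emit:
jog_arm:
  increments: [-1,0,-8,0,0,-1,0,-16,0,0,-1,0,-24,0,0,-1,0,-30,0,0,-1,6,-30,0,0,-1,12,-30,0,0,-1,18,-30,0,0,-1,22,-30,0,0]

```text
time: 5.32
position: [486.3, 50.3, 114.8]
ee_rot: [0.969, 0.246, 0.001, 0.0]
ft_force: [0.5, -0.2, 0.2]
grip_width: 0.3
```

Emit:
jog_arm:
  increments: [-1,0,0,0,0,-1,0,0,0,0]

```text
time: 5.48
position: [485.1, 49.7, 114.7]
ee_rot: [0.969, 0.246, 0.0, 0.0]
ft_force: [-0.1, -0.2, -1.3]
grip_width: 0.8
```

Run:
```python
from h import *
goto(52.5,14,115)
look(6)
```

```text
t 5.48 p [485.1  49.7 114.7] xyaw 28.45 zax [ 4.e-04  0.e+00 -1.e+00] r,s 52.1 -13.7 F [-0.12 -0.17 -1.34] w 0.8
tool shift [-0.4 27.7 -0.3]
```

View pics/c6.png

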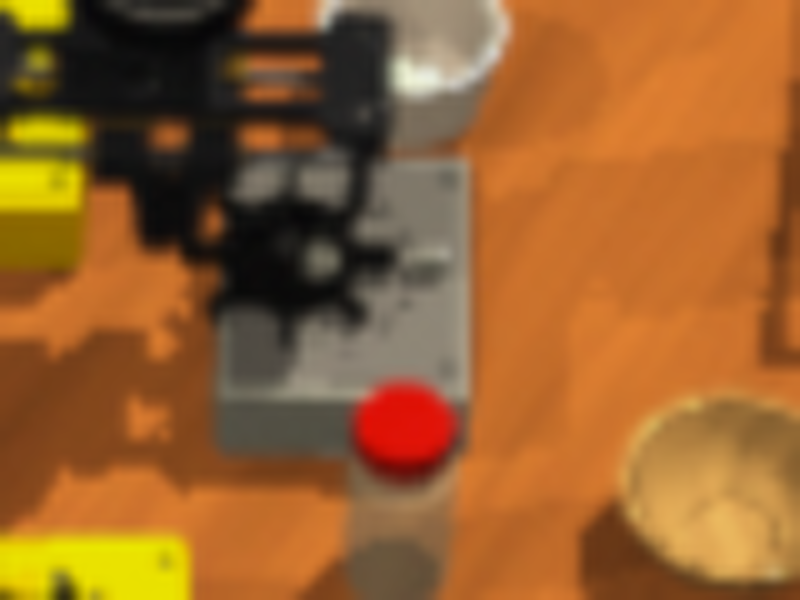

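The wheel is unchanged (stud at (320,257)) and the tip is back in the gap at (165,240). Second flick, then retreat.

Emit:
jog_arm:
  increments: [-1,0,3,0,0,-1,0,6,0,0,-1,0,9,0,0,-1,0,12,0,0,-1,0,15,0,0]

```text
time: 5.95
position: [492.0, 37.2, 114.7]
ee_rot: [0.969, 0.246, 0.0, -0.001]
ft_force: [0.0, 2.5, -0.7]
grip_width: 0.6
```

Emit:
jog_arm:
  increments: [-1,0,3,0,0,-1,0,6,0,0,-1,0,9,0,0,-1,0,12,0,0,-1,0,15,0,0]

```text
time: 6.37
position: [499.2, 22.6, 114.7]
ee_rot: [0.969, 0.246, -0.0, 0.0]
ft_force: [0.1, 0.0, -0.6]
grip_width: 0.7
```

Emit:
jog_arm:
  increments: [-1,0,0,0,0,-1,-6,0,0,0,-1,-12,0,0,0,-1,-18,0,0,0,-1,-22,0,0,0,-1,-22,0,0,0,-1,-22,0,0,0,-1,-22,0,0,0]

```text
time: 7.03
position: [480.0, 13.2, 114.7]
ee_rot: [0.969, 0.246, 0.0, -0.0]
ft_force: [0.2, -0.3, 0.0]
grip_width: 0.7
```

Run:
```python
from h import *
goto(75,-14,115)
look(7)
```

```text
t 7.03 p [480.   13.2 114.7] xyaw 28.49 zax [ 5.e-04  3.e-04 -1.e+00] r,s 74.1 16.0 F [ 0.22 -0.3   0.02] w 0.7
tool shift [ -0.9 -30.   -0.3]
```

View pics/c7.png

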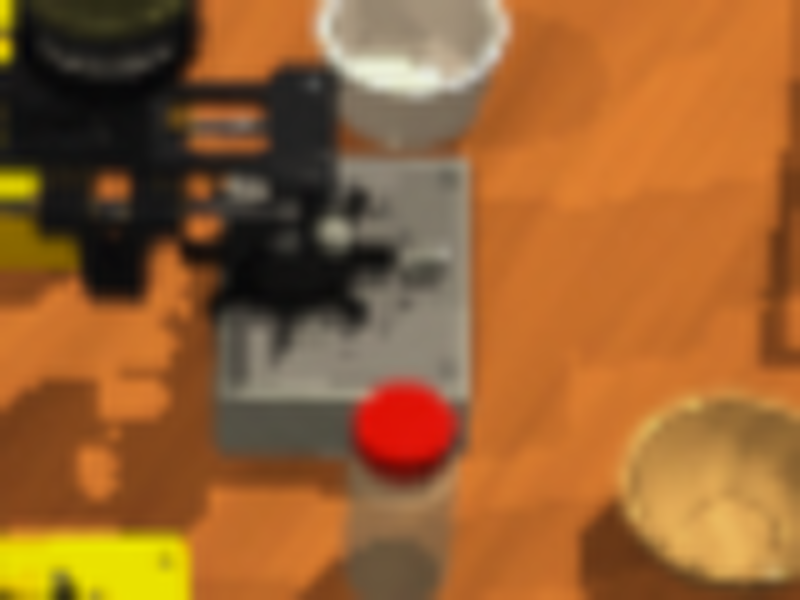

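The stud is now at (335,232), straight back along console +x, so this is stop 3 and two clicks are done. I repeat the same path for the third.

Emit:
jog_arm:
  increments: [-1,0,-8,0,0,-1,0,-16,0,0,-1,0,-24,0,0,-1,0,-30,0,0,-1,6,-30,0,0,-1,12,-30,0,0,-1,18,-30,0,0,-1,22,-30,0,0]

```text
time: 7.75
position: [486.3, 50.3, 114.8]
ee_rot: [0.969, 0.246, 0.001, 0.0]
ft_force: [0.9, -0.3, -0.8]
grip_width: 0.4
```

Emit:
jog_arm:
  increments: [-1,0,0,0,0,-1,0,0,0,0]

```text
time: 7.92
position: [485.2, 49.7, 114.7]
ee_rot: [0.969, 0.246, 0.0, 0.0]
ft_force: [0.2, 0.1, 0.1]
grip_width: 0.2
```

Emit:
jog_arm:
  increments: [-1,0,3,0,0,-1,0,6,0,0,-1,0,9,0,0,-1,0,12,0,0,-1,0,15,0,0]

```text
time: 8.33
position: [491.9, 37.2, 114.7]
ee_rot: [0.969, 0.246, 0.0, -0.001]
ft_force: [0.4, 2.6, 0.4]
grip_width: 0.2
```

Emit:
jog_arm:
  increments: [-1,0,3,0,0,-1,0,6,0,0,-1,0,9,0,0,-1,0,12,0,0,-1,0,15,0,0]

```text
time: 8.75
position: [499.2, 22.6, 114.7]
ee_rot: [0.969, 0.246, -0.0, 0.0]
ft_force: [0.3, -0.3, 0.0]
grip_width: 0.3
```

Emit:
jog_arm:
  increments: [-1,0,0,0,0,-1,-6,0,0,0,-1,-12,0,0,0,-1,-18,0,0,0,-1,-22,0,0,0,-1,-22,0,0,0,-1,-22,0,0,0,-1,-22,0,0,0]

```text
time: 9.42
position: [479.9, 13.2, 114.7]
ee_rot: [0.969, 0.246, 0.0, -0.0]
ft_force: [-0.6, -0.4, 0.3]
grip_width: 0.3
```

Run:
```python
from h import *
st()
look(8)
```

```text
t 9.42 p [479.9  13.2 114.7] xyaw 28.49 zax [ 5.e-04  3.e-04 -1.e+00] r,s 74.1 16.0 F [-0.59 -0.41  0.26] w 0.3
```

View pics/c8.png

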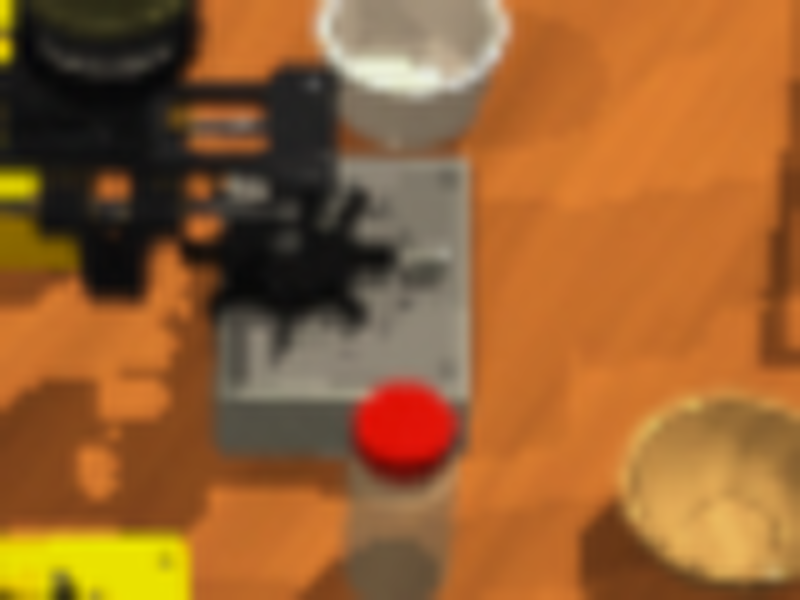

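The stud is now hidden behind the gripper, which fits the left-rear position of stop 4. I raise the arm to confirm.

Emit:
jog_arm:
  increments: [-1,-2,0,-15,0,-1,-4,0,-35,0,-1,-10,0,-60,0,-1,-25,-20,-90,0,-1,-40,-50,-120,0,-1,-40,-85,-140,0,-1,-40,-120,-150,0,-1,-40,-155,-150,0]

```text
time: 10.13
position: [370.7, 131.7, 267.0]
ee_rot: [0.969, 0.245, 0.003, -0.001]
ft_force: [1.0, 0.3, -0.2]
grip_width: 0.3
```

Emit:
jog_arm:
  increments: [-1,0,-30,0,0,-1,0,-60,0,0,-1,0,-80,0,0,-1,0,-80,0,0,-1,0,-80,0,0]

```text
time: 10.55
position: [332.2, 201.4, 264.8]
ee_rot: [0.969, 0.248, 0.0, -0.0]
ft_force: [0.1, 0.8, -0.4]
grip_width: 0.3
```

Run:
```python
from h import *
st()
look(9)
im=optics.snapshot("top");cv2.imwrite("pics/top9.png",im[:,:,::-1])
a=cv2.imread("pics/c9.png");b=cv2.imread("pics/top9.png")[160:240,130:240]
cv2.imwrite("pics/d9.png",np.hstack([cv2.resize(a,(400,300)),cv2.resize(b,(400,300),interpolation=2)]))
```

```text
t 10.55 p [332.2 201.4 264.8] xyaw 28.66 zax [ 3.e-04  4.e-04 -1.e+00] r,s 114.6 -219.9 F [ 0.09  0.76 -0.4 ] w 0.3
```

View pics/d9.png

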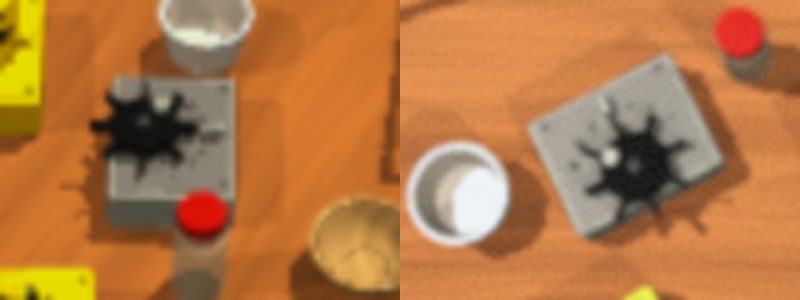

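View pics/scene9.png

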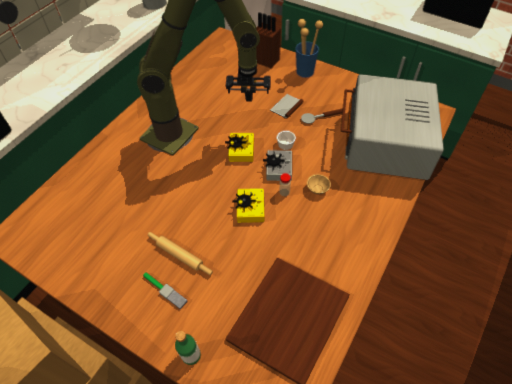

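Run:
```python
from h import *
p=ray("top",(130+210/400*110-.5,160+156*80/300-.5),72)[:2]-AX
print(p,np.degrees(np.arctan2(p[1],p[0])-YAW)+135)
a=cv2.imread("pics/top0.png");b=cv2.imread("pics/top9.png")
d=cv2.absdiff(a,b).max(2)>60;n,_,s,_=cv2.connectedComponentsWithStats(d.astype(np.uint8));print([x.tolist() for x in s[1:] if x[4]>12])
env.hand_in()
```

```text
[ 5.70863281 19.80943505] 180.52421060573892
[[185, 199, 6, 6, 24], [197, 198, 5, 5, 22], [0, 232, 150, 152, 11571], [186, 252, 8, 8, 48], [168, 255, 16, 16, 110], [174, 274, 12, 11, 63], [193, 277, 156, 107, 5391], [86, 300, 193, 74, 4456]]
the job is handed in; nothing more can be done
```

Run:
```python
import cv2,numpy as np
f=lambda n:cv2.resize(cv2.imread(f"pics/{n}.png")[230:300,150:230],(400,350),interpolation=2)
cv2.imwrite("pics/e.png",np.hstack([f("top0"),f("top9")]))
```

```text
(no output)
```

View pics/e.png

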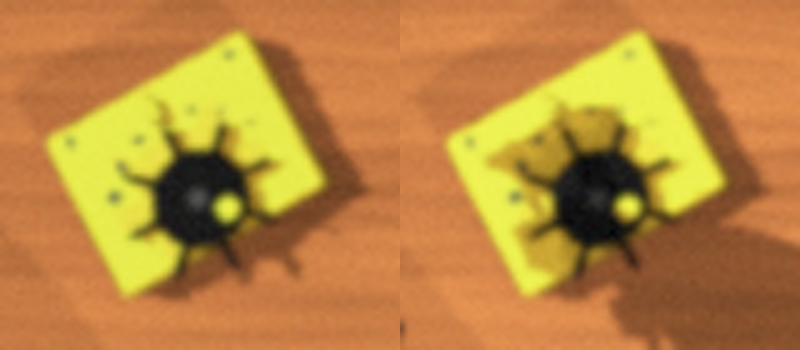

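I turned the grey steel console's wheel counter-clockwise by three clicks, from stop 1 to stop 4, and handed the job in at about 10.7 s. Each click was a separate tangential flick of the front fin with the closed fingertips. After each one I backed out and let the wheel rest.

**Wheel angle:** a last top view with the arm clear put the joint at about 180.5°, against 180° for stop 4. Pictures after the first two clicks showed the wheel at stops 2 and 3.

**Force:** the sideways force readings during the flicks peaked at about 2.6 N. They were taken only at the end of each move, so a brief higher peak could have gone unseen.

**Other objects:** comparing the top view before and after, the only changes were the stud, the arm and its shadows. The differences around the nearer yellow console are shadow. I checked that enlarged view only after handing in, and its wheel and body had not moved.

**One mismatch:** the fingertips looked about 26–28 mm deep in the picture instead of the 35 mm I expected, so I set the depth of reach from the picture.

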